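# Reset the stop fence of a slicing guide

### The job

Set the slicing guide for thicker slices: slacken the jam nut under the adjuster knob by its lever (about an eighth of a turn or more), turn the adjuster knob until the sliding wooden fence stands in line with the steel thickness marker beside it, then swing the lever back until the jam nut is fully tight again. Turn the knob only while the nut is slack, move the fence only with the knob and never by pushing it, and leave the things round the guide where they are.

Things in the scene. Friction and masses are not known exactly. Their poses are not given: they have to be found in the camera images.
- guide: The slicing guide: a pale wooden board 150 x 260 x 18 mm, screwed to the worktop, with all the parts below built on it. Origin at the centre of its underside; own +y runs along its length towards the fixed knife guide (two wooden leaves 76 mm high at y +90 to +110), -x faces the robot, z up. Yaw within 0.3 rad. The common upright axis of nut and knob is at x -35, y -20 mm.
- jam_nut (a joint): Steel hexagon nut (48 mm wide, 45 to 57 mm over the worktop) with a lever, under the knob; locks the setting. 0 = fully tight, at its stop (the start); grows counter-clockwise seen from above, to 1.4 rad fully slack. It is slack from 0.4 rad; forcing the knob round while the nut is tighter than 0.3 rad spoils the thread. It stays where left; turning it takes 0.35 N m (4 N at the post).
- lever_post (a point): The round upright black post, 18 mm in diameter, at the end of the nut's lever, 85 mm from the upright axis; it stands from 45 to 97 mm over the worktop. This point is on its centre line, 78.5 mm over the worktop; the lever itself (11 mm thick) ends at 56 mm height. It travels on a circle of 85 mm radius about the axis, on the robot's side of the board.
- adjuster (a joint): The adjuster, a black knob on the upright axis above the nut. Grows counter-clockwise seen from above, 0 to 3 rad; it moves the fence 25 mm per rad away from the knife guide. Turning it takes about 0.2 N m; it stays where it is left.
- bar_grip (a point): Grip of the adjuster knob: an upright bar 52 mm long, 16 mm thick and 34 mm high (68 to 102 mm over the worktop) across a round knurled disc of 54 mm diameter (59 to 68 mm). The point is on the upright axis, 86 mm over the worktop; its own x axis runs along the bar and turns with the knob.
- fence_top (a point): The sliding wooden fence, a plate 50 mm wide and 8 mm thick standing across the board up to 61 mm over the worktop. The point is on the middle of its thickness, at its top far corner, next to the marker. It slides along the guide's y axis.
- marker_top (a point): Top of the thickness marker, a steel tab 10 mm wide and 8 mm thick (the fence's thickness), 61 mm high, clamped on a thin steel rail along the far edge of the board; fixed. The point is on the middle of its thickness. The fence is in line with it when both points have the same y in the guide's frame.
- fence_plate: The same sliding fence as a body (wooden plate with its steel foot and rack). Its origin is fixed in it at worktop level; the face towards the knife guide is at its own y = 0.
- salt: Clear glass shaker 44 x 44 x 90 mm with pale filling and a grey cap, at the back right; bystander, origin under its centre.
- pepper: Shaker 44 x 44 x 90 mm with dark filling and a grey cap, beside the other one; bystander, origin under its centre.
- lemon: Yellow lemon 72 x 55 x 54 mm to the right of the guide; bystander, origin under its centre.
- dip_bowl: Grey stoneware bowl, 105 mm wide, 58 mm high, left of the guide; bystander, origin under its centre.

How it is judged:
By the outcome, as a careful person would: the job done as asked, in the order asked, and still so for the second after the job is handed in, with the robot touching nothing.
It also fails if it takes over 72 s, if anything falls off the work surface, if the arm or the gripper's body presses on something with over 40 N, if the wrist force passes 120 N, or if a joint passes its speed limit or range.

### The arm

A 6-joint arm with a two-finger parallel gripper is mounted at the origin on the work surface; the furniture and walls round the work are solid. World frame = base frame: x ahead of the robot, y to its left, z up, the work surface at z = 0. Lengths are in m, angles in rad, forces in N, time in s.
With the tool pointing down it reaches from about 0.4 to 0.825 m from the base axis. Payload 7 kg.
Tool frame: the origin (TCP) lies midway between the tips of the shut fingers; the grasp point (between the pads) lies 19 mm behind it; z points along the fingers, y is the line along which they close (so a half turn about z gives the same grasp; the last joint's range is limited). The gripper opens to 88 mm and grips with 3 to 60 N. Pads are 19 mm wide; open, the fingers measure 130 mm over their backs; the gripper's body (78 mm by 193 mm) begins 47 mm behind the grasp point.
Start: joints at [-0.918, 0.359, 0.012, 0, -1.224, -0.288], TCP at [0.241, -0.631, 0.227] pointing down, gripper open.
Joint ranges: [-3.07, 3.07], [-1.43, 2.12], [-1.02, 1.25], [-3.03, 1.67], [-3.05, -0], [-3.03, 3.03]. Speed limits (rad/s): [2.39, 2.39, 3.01, 3.14, 3.14, 3.14].

### API

Orientations are given as [roll, pitch, yaw] about the fixed x, y, z axes, in that order (R = Rz(yaw) Ry(pitch) Rx(roll)).
In Python, from station import get_state, grab_frame, calibration, job_done, boxes_of, regions_of, spot_point gives the robot as it stands. The module is installed in compiled form; this text tells all that it offers.
- The arm moves only by the tool arm_command, never from a script. Its argument "commands" is a list of rows, each an object of numbers: "tx", "ty", "tz": the shift along the tool's x, y, z each as a share of 25 cm, from -1 to 1; "twist": the turn about the tool's z as a share of 180 degrees, from -1 to 1. A call has exactly 8 rows; each row is the pose to reach, as a shift and turn from the pose commanded when the call began, along the tool's axes at that moment, turning the shorter way round; what a row does not reach only later rows make up. A row lasts 1/12 s, in which the tool goes at most 41.7 mm and 7.16 degrees, less where a joint would pass 70% of its speed; a pose out of reach is approached as far as the arm can. A call with a number of a shift or a turn outside -1 to 1 is refused whole. A call with a gripper value outside its range is refused whole. "claw" is the opening, from 0 (shut) to 1 (fully open), set as the call begins (left out, the last holds). The fingers move at their own pace and stop on an object; "grip_force" is the grip in N (left out, the last holds). Time passes only in rows, so rows that repeat a pose let the fingers close, or fill a call up. It gives the time, the measured TCP pose, the force, the opening and the grip force at its end, in the units of the state.
- get_state(): the state, without advancing time (a new reading comes with each control period).
- grab_frame(name): name is "side" or "top" or "wrist"; returns the picture (400x640x3 uint8, red, green, blue); there is no depth.
- calibration(name): a dict with "camera_matrix" (3x3 intrinsics, pixels), "extrinsics" (4x4, takes a point from camera to world coordinates). Camera axes: x right, y down, z forward; pixel columns grow to the right and rows downward; lengths in m; the calibration is good to about 2 mm. The wrist camera is an equidistant fisheye: a pixel r from the principal point sees the ray r / f radians off the axis. A picture is of the moment at which its call begins: read the wrist's pose just before it. calibration takes no time and is no camera call; for the wrist camera it gives the pose at the moment of the call.
- job_done(): hands the job in; it is judged then, once.
Trained networks look in the newest picture that a camera, given by its name, has taken for a name from the list of things; names that differ only in an ending like _2 or _b are one class to them, and where a whole thing is asked for, a point or a joint stands for the part that bears it (a point fixed in the world has none). Each returns a list of dicts, best first, with "score" (0 to 1); they miss things now and then, are a little off and sometimes report something else, mostly with a low value. They report only what shows in the picture. A call takes as long as a camera call.
- boxes_of(query, camera): "rect" ([left, top, right, bottom] in pixels, round what is visible of it).
- regions_of(query, camera): "region" (400x640 bool, what is visible of it) and "rect" ([left, top, right, bottom] in pixels, round what is visible of it).
- spot_point(query, camera): "uv" ([column, row] in pixels: a listed point, or the origin of a listed thing).
The state is a dict: "t": time; "q": joint angles; "qd": joint speeds; "joint_efforts": joint torques, N m; "eef_pos": TCP position; "ee_rot": TCP orientation; "force": force on the tool from outside, world axes, zero at the start; "moment": the same for the moment, N m; "width": finger opening in m; "gripper_force": force on a finger pad.
Only numpy, scipy, OpenCV 4.12 (cv2) and the standard library are available. Lean on these libraries where they do the work, as an engineer would, in place of code of your own. Each camera call takes 0.05 s, during which the arm holds its last target. There are 200 camera calls.

## Working session

There is one attempt and no reset: what is moved stays moved. The work goes in short steps, Python scripts to look and compute and a tool call to move; the robot and the scene stay as the last step left them, time stands still between calls to the robot, and variables do not carry over. Pictures are saved under pics/ and viewed, at most 10 in all, crops included, and the job is handed in when it is done.

Besides the shell and the picture viewer there is one more tool, called after ">>>" by a JSON object that holds its "method" and its "body", one argument or row to a line. arm_command: Moves the arm, as the interface text tells. Shift numbers are shares of 25 cm and turn numbers shares of 180 degrees, none past 1 either way. Its arguments: {"type":"object","properties":{"commands":{"type":"array"},"claw":{"type":"number"},"grip_force":{"type":"number"}},"required":["commands"]}

```bash
mkdir -p pics
cat > h.py <<'E'
import numpy as np, cv2
from station import *
def ray(cam,uv,c=None):
    c=c or calibration(cam);K=np.array(c["camera_matrix"]);T=np.array(c["extrinsics"])
    x=(uv[0]-K[0,2])/K[0,0];y=(uv[1]-K[1,2])/K[1,1]
    if cam=="wrist":
        r=np.hypot(x,y);d=np.array([x/r*np.sin(r),y/r*np.sin(r),np.cos(r)]) if r>1e-9 else np.array([0,0,1.])
    else: d=np.array([x,y,1.])
    return T[:3,3],T[:3,:3]@d
def at(cam,uv,z,c=None):
    o,d=ray(cam,uv,c);return o+d*(z-o[2])/d[2]
def proj(cam,p,c=None):
    c=c or calibration(cam);K=np.array(c["camera_matrix"]);T=np.array(c["extrinsics"])
    q=T[:3,:3].T@(np.array(p)-T[:3,3])
    if cam=="wrist":
        r=np.hypot(q[0],q[1]);a=np.arctan2(r,q[2]);x,y=q[:2]/r*a
    else: x,y=q[:2]/q[2]
    return np.array([K[0,0]*x+K[0,2],K[1,1]*y+K[1,2]])
def save(n,im): cv2.imwrite("pics/"+n+".png",im[:,:,::-1])
E
python3 - <<'E'
from h import *
np.set_printoptions(precision=4,suppress=True)
s=get_state();print(s)
for cam in("top","side"):
    save(cam+"0",grab_frame(cam));c=calibration(cam);print(cam,np.array(c["extrinsics"]))
    for q,z in(("lever_post",.0785),("bar_grip",.086),("fence_top",.061),("marker_top",.061),("guide",0),("salt",0),("pepper",0),("lemon",0),("dip_bowl",0)):
        for r in spot_point(q,cam)[:2]: print(q,round(r["score"],2),r["uv"],at(cam,r["uv"],z))
E
```

```text
{'t': 0.0, 'q': array([-0.9179,  0.3594,  0.011 , -0.0004, -1.2241, -0.2881]), 'qd': array([-0.0009,  0.0014, -0.0019, -0.0007,  0.001 ,  0.0004]), 'joint_efforts': array([ -0.0002, -58.2716,  29.3034,   6.9965,   0.0069,  -0.0002]), 'eef_pos': array([ 0.2406, -0.6301,  0.2256]), 'ee_rot': array([ 3.14  , -0.0001, -2.7769]), 'force': array([-0.3438, -0.4306,  0.2444]), 'moment': array([0.0464, 0.0175, 0.0253]), 'gripper_force': 0.0, 'width': 0.08747338377187834}
top [[ 0.0152 -0.9866  0.1622  0.4626]
 [-0.9997 -0.0123  0.0188  0.0261]
 [-0.0166 -0.1625 -0.9866  1.0512]
 [ 0.      0.      0.      1.    ]]
lever_post 0.45 [329.9, 260.3] [0.4686 0.0205 0.0785]
bar_grip 0.8 [338.2, 224.1] [ 0.5635 -0.0003  0.086 ]
bar_grip 0.45 [307.3, 199.9] [0.6274 0.0828 0.086 ]
marker_top 0.17 [329.2, 221.4] [0.5731 0.0235 0.061 ]
guide 0.82 [333.0, 219.8] [0.5847 0.0124 0.    ]
guide 0.58 [405.5, 168.8] [ 0.7385 -0.1993  0.    ]
salt 0.62 [404.3, 170.4] [ 0.7336 -0.1957  0.    ]
salt 0.54 [215.4, 217.0] [0.5883 0.354  0.    ]
pepper 0.72 [430.2, 170.9] [ 0.7329 -0.2715  0.    ]
lemon 0.79 [424.0, 239.2] [ 0.5326 -0.2473  0.    ]
dip_bowl 0.63 [216.4, 218.6] [0.5837 0.3508 0.    ]
side [[-0.8978 -0.2447  0.3663  0.2916]
 [-0.4404  0.5114 -0.7379  0.7128]
 [-0.0068 -0.8238 -0.5669  0.5998]
 [ 0.      0.      0.      1.    ]]
lever_post 0.76 [384.5, 210.2] [0.4769 0.0287 0.0785]
lever_post 0.65 [363.5, 193.1] [ 0.5464 -0.0162  0.0785]
bar_grip 0.89 [361.4, 192.7] [ 0.548  -0.0051  0.086 ]
fence_top 0.6 [393.0, 174.6] [ 0.5148 -0.1604  0.061 ]
marker_top 0.66 [312.1, 214.8] [0.6311 0.0967 0.061 ]
guide 0.69 [345.5, 219.3] [0.5829 0.0066 0.    ]
salt 0.55 [324.0, 166.4] [ 0.753  -0.2131  0.    ]
pepper 0.65 [335.3, 160.1] [ 0.7377 -0.2658  0.    ]
lemon 0.52 [395.2, 174.9] [ 0.5334 -0.2604  0.    ]
dip_bowl 0.58 [274.3, 320.8] [0.5804 0.351  0.    ]
```

View pics/top0.png

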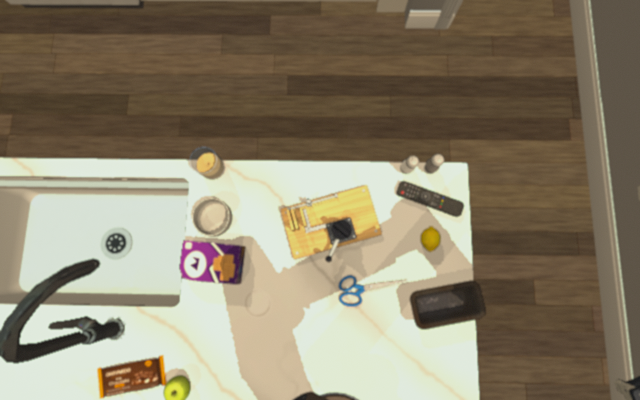

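View pics/side0.png

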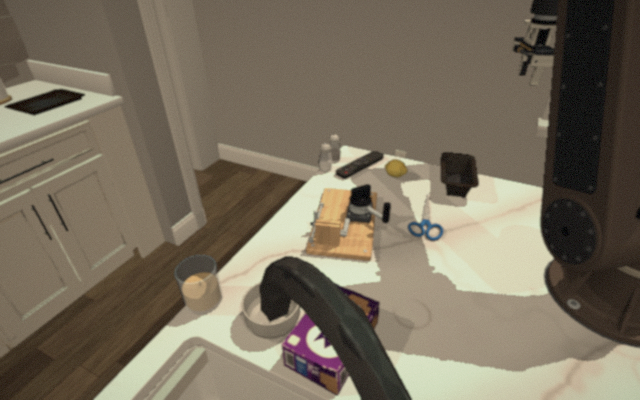

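The top view shows the guide at about (333,220), the black knob at (340,230) and the lever post at (329,259). The knife guide is on the left at (295,218), and the bystanders are clear of it. I'll move in for a wrist view.

>>> {"method": "arm_command", "body": {
  "commands": [
    {"tx":-0.96,"ty":0.96,"tz":-0.3},
    {"tx":-0.96,"ty":0.96,"tz":-0.3},
    {"tx":-0.96,"ty":0.96,"tz":-0.3},
    {"tx":-0.96,"ty":0.96,"tz":-0.3},
    {"tx":-0.96,"ty":0.96,"tz":-0.3},
    {"tx":-0.96,"ty":0.96,"tz":-0.3},
    {"tx":-0.96,"ty":0.96,"tz":-0.3},
    {"tx":-0.96,"ty":0.96,"tz":-0.3}
  ],
  "claw": 1
}}

```text
invalid input
```

>>> {"method": "arm_command", "body": {
  "commands": [
    {"tx":-0.7,"ty":0.96,"twist":0.21},
    {"tx":-0.7,"ty":0.96,"twist":0.21},
    {"tx":-0.7,"ty":0.96,"twist":0.21},
    {"tx":-0.7,"ty":0.96,"twist":0.21},
    {"tx":-0.7,"ty":0.96,"twist":0.21},
    {"tx":-0.7,"ty":0.96,"twist":0.21},
    {"tx":-0.7,"ty":0.96,"twist":0.21},
    {"tx":-0.7,"ty":0.96,"twist":0.21}
  ]
}}

```text
invalid input
```

```bash
cat > look.py <<'E'
from h import *
import sys
np.set_printoptions(precision=4,suppress=True)
def look(name,cam="wrist",qs=("lever_post","bar_grip","fence_top","marker_top","guide"),view=True):
    s=get_state();print(s["t"],s["eef_pos"],s["ee_rot"],s["q"],s["force"])
    c=calibration(cam);im=grab_frame(cam);save(name,im)
    Z=dict(lever_post=.0785,bar_grip=.086,fence_top=.061,marker_top=.061)
    for q in qs:
        for r in spot_point(q,cam)[:2]: print(q,round(r["score"],2),r["uv"],at(cam,r["uv"],Z.get(q,0),c))
    return c,im
if __name__=="__main__": 
    c,im=look(sys.argv[1]); print(np.array(c["extrinsics"]),c["camera_matrix"])
E
python3 look.py w1
```

```text
1.0 [ 0.2408 -0.6306  0.2266] [-3.1415 -0.     -2.7768] [-0.9179  0.3586  0.0119  0.     -1.2241 -0.2881] [-1.1795  0.4909  0.2236]
[[-0.3574  0.8973  0.259   0.1715]
 [ 0.934   0.3437  0.0982 -0.6568]
 [-0.0009  0.277  -0.9609  0.3852]
 [ 0.      0.      0.      1.    ]] [[309.7069   0.     323.8024]
 [  0.     309.7069 204.1345]
 [  0.       0.       1.    ]]
```

View pics/w1.png

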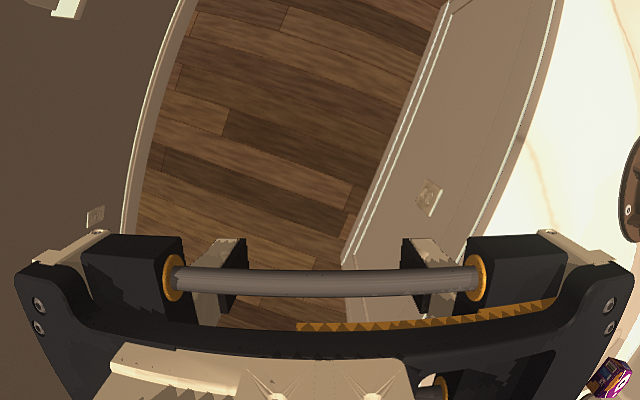

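The calls were refused, probably because each row needs all four keys. The picture shows only the floor and the gripper, as expected at the start pose.

>>> {"method": "arm_command", "body": {
  "commands": [
    {"tx":-0.96,"ty":0.96,"tz":-0.3,"twist":0},
    {"tx":-0.96,"ty":0.96,"tz":-0.3,"twist":0},
    {"tx":-0.96,"ty":0.96,"tz":-0.3,"twist":0},
    {"tx":-0.96,"ty":0.96,"tz":-0.3,"twist":0},
    {"tx":-0.96,"ty":0.96,"tz":-0.3,"twist":0},
    {"tx":-0.96,"ty":0.96,"tz":-0.3,"twist":0},
    {"tx":-0.96,"ty":0.96,"tz":-0.3,"twist":0},
    {"tx":-0.96,"ty":0.96,"tz":-0.3,"twist":0}
  ],
  "claw": 1,
  "grip_force": 20
}}

```text
t: 1.97
eef_pos: [0.374, -0.3317, 0.2992]
ee_rot: [-3.141, 0.001, -2.777]
force: [1.3, -0.4, 0.4]
width: 0.0878
gripper_force: 0.0
```

>>> {"method": "arm_command", "body": {
  "commands": [
    {"tx":-0.8,"ty":0.95,"tz":0,"twist":0.21},
    {"tx":-0.8,"ty":0.95,"tz":0,"twist":0.21},
    {"tx":-0.8,"ty":0.95,"tz":0,"twist":0.21},
    {"tx":-0.8,"ty":0.95,"tz":0,"twist":0.21},
    {"tx":-0.8,"ty":0.95,"tz":0,"twist":0.21},
    {"tx":-0.8,"ty":0.95,"tz":0,"twist":0.21},
    {"tx":-0.8,"ty":0.95,"tz":0,"twist":0.21},
    {"tx":-0.8,"ty":0.95,"tz":0,"twist":0.21}
  ]
}}

```text
t: 2.63
eef_pos: [0.4707, -0.0538, 0.299]
ee_rot: [3.141, 0.001, 2.844]
force: [1.6, 0.3, 0.2]
width: 0.0877
gripper_force: 0.0
```

```bash
python3 look.py w2
```

```text
2.6333 [ 0.4707 -0.0538  0.299 ] [3.1409 0.0011 2.8441] [ 0.3031 -0.0237 -0.2926  0.0001 -1.3006 -2.1714] [1.5602 0.2985 0.2422]
lever_post 0.9 [384.0, 162.2] [0.4746 0.0242 0.0785]
lever_post 0.46 [386.9, 217.0] [0.5457 0.0102 0.0785]
bar_grip 0.9 [376.8, 230.0] [ 0.5561 -0.0075  0.086 ]
bar_grip 0.24 [215.8, 242.7] [ 0.5119 -0.2196  0.086 ]
marker_top 0.38 [443.6, 252.4] [0.6332 0.0834 0.061 ]
guide 0.9 [385.3, 218.0] [0.5768 0.016  0.    ]
[[ 0.2925  0.9184  0.2664  0.3996]
 [ 0.9563 -0.2809 -0.0815 -0.0315]
 [-0.      0.2785 -0.9604  0.4576]
 [ 0.      0.      0.      1.    ]] [[309.7069   0.     323.8024]
 [  0.     309.7069 204.1345]
 [  0.       0.       1.    ]]
```

View pics/w2.png

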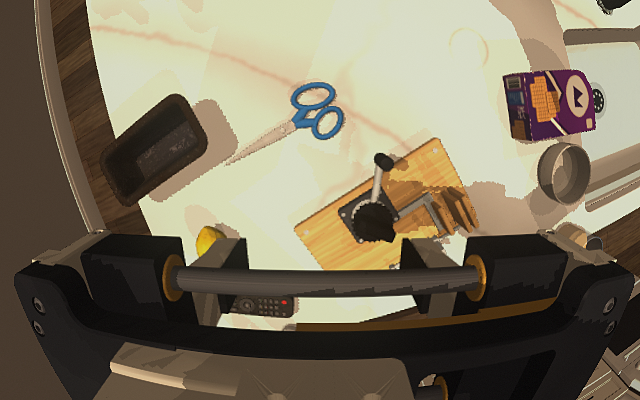

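The wrist view shows the lever post at (384,160), the knob at (375,225), the leaves at (445,210) and the lever pointing up towards the robot. The post-to-axis distance comes out at 87 mm, against the 85 mm given. Next I'll move to above the post.

>>> {"method": "arm_command", "body": {
  "commands": [
    {"tx":0.076,"ty":0.307,"tz":0.3,"twist":0.022},
    {"tx":0.076,"ty":0.307,"tz":0.6,"twist":0.022},
    {"tx":0.076,"ty":0.307,"tz":0.68,"twist":0.022},
    {"tx":0.076,"ty":0.307,"tz":0.68,"twist":0.022},
    {"tx":0.076,"ty":0.307,"tz":0.68,"twist":0.022},
    {"tx":0.076,"ty":0.307,"tz":0.68,"twist":0.022},
    {"tx":0.076,"ty":0.307,"tz":0.68,"twist":0.022},
    {"tx":0.076,"ty":0.307,"tz":0.68,"twist":0.022}
  ]
}}

```text
t: 3.6
eef_pos: [0.4758, 0.0226, 0.13]
ee_rot: [3.141, 0.002, 2.777]
force: [-0.3, 0.6, 0.8]
width: 0.0879
gripper_force: 0.0
```

```bash
python3 look.py w3
```

```text
3.6 [0.4758 0.0226 0.13  ] [3.1408 0.0016 2.7767] [ 0.4625  0.1199 -0.5508  0.0009 -0.8985 -2.3987] [-0.3481  0.6205  0.7747]
lever_post 0.6 [324.6, 219.2] [0.474  0.0245 0.0785]
bar_grip 0.72 [321.2, 323.0] [ 0.5544 -0.009   0.086 ]
guide 0.98 [351.7, 285.9] [0.5814 0.0152 0.    ]
[[ 0.3562  0.8973  0.2608  0.4062]
 [ 0.9344 -0.3421 -0.0993  0.0497]
 [ 0.0002  0.2791 -0.9603  0.2885]
 [ 0.      0.      0.      1.    ]] [[309.7069   0.     323.8024]
 [  0.     309.7069 204.1345]
 [  0.       0.       1.    ]]
```

View pics/w3.png

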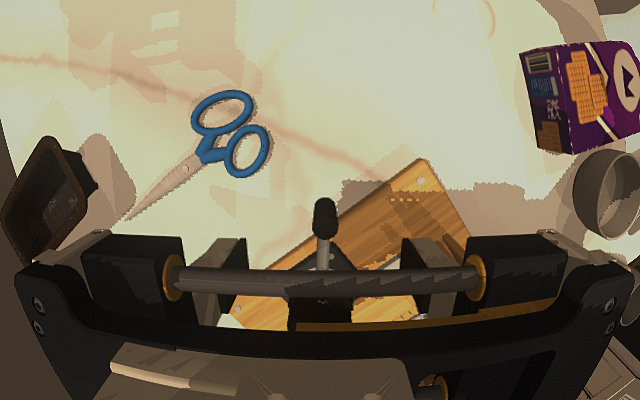

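The post is at (324,219) in this view, just ahead of the open fingers' midpoint, which agrees with the 3D fix. I'll go down and grip it.

>>> {"method": "arm_command", "body": {
  "commands": [
    {"tx":0.01,"ty":0.004,"tz":0.13,"twist":0},
    {"tx":0.01,"ty":0.004,"tz":0.22,"twist":0},
    {"tx":0.01,"ty":0.004,"tz":0.276,"twist":0},
    {"tx":0.01,"ty":0.004,"tz":0.276,"twist":0},
    {"tx":0.01,"ty":0.004,"tz":0.276,"twist":0},
    {"tx":0.01,"ty":0.004,"tz":0.276,"twist":0},
    {"tx":0.01,"ty":0.004,"tz":0.276,"twist":0},
    {"tx":0.01,"ty":0.004,"tz":0.276,"twist":0}
  ]
}}

```text
t: 4.57
eef_pos: [0.4735, 0.0255, 0.0606]
ee_rot: [3.14, 0.002, 2.778]
force: [1.0, 1.3, 0.2]
width: 0.0874
gripper_force: 0.0
```

>>> {"method": "arm_command", "body": {
  "commands": [
    {"tx":0,"ty":0,"tz":0,"twist":0},
    {"tx":0,"ty":0,"tz":0,"twist":0},
    {"tx":0,"ty":0,"tz":0,"twist":0},
    {"tx":0,"ty":0,"tz":0,"twist":0},
    {"tx":0,"ty":0,"tz":0,"twist":0},
    {"tx":0,"ty":0,"tz":0,"twist":0},
    {"tx":0,"ty":0,"tz":0,"twist":0},
    {"tx":0,"ty":0,"tz":0,"twist":0}
  ],
  "claw": 0,
  "grip_force": 15
}}

```text
t: 5.23
eef_pos: [0.4727, 0.0252, 0.0595]
ee_rot: [-3.141, -0.0, 2.778]
force: [0.1, -0.7, 0.2]
width: 0.0398
gripper_force: 0.0
```

>>> {"method": "arm_command", "body": {
  "commands": [
    {"tx":0,"ty":0,"tz":0,"twist":0},
    {"tx":0,"ty":0,"tz":0,"twist":0},
    {"tx":0,"ty":0,"tz":0,"twist":0},
    {"tx":0,"ty":0,"tz":0,"twist":0},
    {"tx":0,"ty":0,"tz":0,"twist":0},
    {"tx":0,"ty":0,"tz":0,"twist":0},
    {"tx":0,"ty":0,"tz":0,"twist":0},
    {"tx":0,"ty":0,"tz":0,"twist":0}
  ]
}}

```text
t: 5.9
eef_pos: [0.4724, 0.0247, 0.0595]
ee_rot: [-3.141, -0.0, 2.778]
force: [1.0, -3.9, 0.8]
width: 0.0175
gripper_force: 15.0
```

>>> {"method": "arm_command", "body": {
  "commands": [
    {"tx":-0.0017,"ty":-0.034,"tz":0,"twist":-0.032},
    {"tx":-0.0068,"ty":-0.0675,"tz":0,"twist":-0.064},
    {"tx":-0.0152,"ty":-0.1005,"tz":0,"twist":-0.0955},
    {"tx":-0.0268,"ty":-0.1324,"tz":0,"twist":-0.1273},
    {"tx":-0.0416,"ty":-0.163,"tz":0,"twist":-0.159},
    {"tx":-0.0594,"ty":-0.192,"tz":0,"twist":-0.191},
    {"tx":-0.08,"ty":-0.219,"tz":0,"twist":-0.223},
    {"tx":-0.1031,"ty":-0.244,"tz":0,"twist":-0.2546}
  ]
}}

```text
t: 6.57
eef_pos: [0.4717, -0.0419, 0.0593]
ee_rot: [3.14, -0.005, -2.702]
force: [-12.3, 1.0, 14.2]
width: 0.0177
gripper_force: 15.0
```

>>> {"method": "arm_command", "body": {
  "commands": [
    {"tx":0,"ty":0,"tz":0,"twist":0},
    {"tx":0,"ty":0,"tz":0,"twist":0},
    {"tx":0,"ty":0,"tz":0,"twist":0},
    {"tx":0,"ty":0,"tz":0,"twist":0},
    {"tx":0,"ty":0,"tz":0,"twist":0},
    {"tx":0,"ty":0,"tz":0,"twist":0},
    {"tx":0,"ty":0,"tz":0,"twist":0},
    {"tx":0,"ty":0,"tz":0,"twist":0}
  ],
  "claw": 0.7
}}

```text
t: 7.23
eef_pos: [0.4752, -0.0408, 0.0595]
ee_rot: [3.142, 0.0, -2.706]
force: [0.4, 0.6, -0.7]
width: 0.0602
gripper_force: 0.0
```

>>> {"method": "arm_command", "body": {
  "commands": [
    {"tx":0,"ty":0,"tz":-0.15,"twist":0},
    {"tx":0,"ty":0,"tz":-0.3,"twist":0},
    {"tx":-0.1,"ty":0,"tz":-0.45,"twist":0.03},
    {"tx":-0.25,"ty":0.02,"tz":-0.6,"twist":0.06},
    {"tx":-0.4,"ty":0.035,"tz":-0.75,"twist":0.06},
    {"tx":-0.55,"ty":0.035,"tz":-0.85,"twist":0.06},
    {"tx":-0.59,"ty":0.035,"tz":-0.9,"twist":0.06},
    {"tx":-0.59,"ty":0.035,"tz":-0.9,"twist":0.06}
  ]
}}

```text
t: 7.9
eef_pos: [0.6107, 0.0312, 0.2892]
ee_rot: [-3.14, 0.007, -2.893]
force: [0.6, -0.7, -0.2]
width: 0.0611
gripper_force: 0.0
```

```bash
python3 look.py w4
python3 - <<'E'
import cv2
im=cv2.imread("pics/w4.png")[60:290,180:500];cv2.imwrite("pics/w4c.png",cv2.resize(im,None,fx=2.5,fy=2.5,interpolation=2))
E
```

```text
7.9 [0.6107 0.0312 0.2892] [-3.1402  0.0075 -2.8929] [ 0.3716  0.217  -0.0438  0.0024 -1.3027 -1.6943] [ 0.5997 -0.7457 -0.2266]
lever_post 0.58 [291.2, 53.6] [ 0.475  -0.043   0.0785]
bar_grip 0.72 [376.6, 187.9] [0.6059 0.0957 0.086 ]
bar_grip 0.56 [302.4, 125.6] [ 0.5559 -0.0085  0.086 ]
fence_top 0.65 [380.3, 187.0] [0.6083 0.1058 0.061 ]
fence_top 0.29 [169.1, 209.9] [ 0.712  -0.1719  0.061 ]
marker_top 0.58 [358.1, 197.8] [0.6295 0.0816 0.061 ]
guide 0.8 [319.2, 144.4] [0.581  0.0163 0.    ]
[[-0.2468  0.9289  0.276   0.5376]
 [ 0.9691  0.2373  0.068   0.0132]
 [-0.0023  0.2843 -0.9587  0.4472]
 [ 0.      0.      0.      1.    ]] [[309.7069   0.     323.8024]
 [  0.     309.7069 204.1345]
 [  0.       0.       1.    ]]
```

View pics/w4c.png

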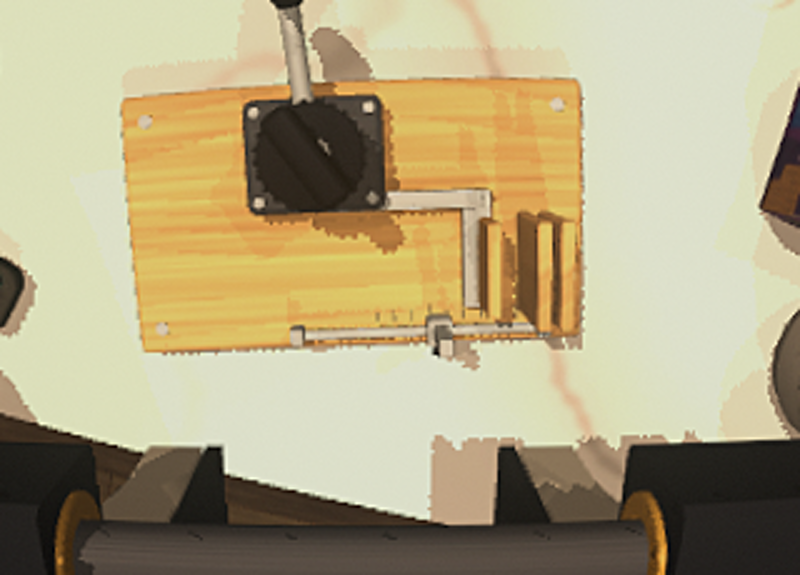

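The crop shows the lever swung round, the bar running diagonally from upper left to lower right over (305,155), the fence strip at x≈493 and the marker at (440,340). I'll zoom in for numbers.

Run:
```python
from h import *
np.set_printoptions(precision=4,suppress=True)
c=calibration("wrist")
P=[at("wrist",np.array(p)/2.5+[180,60],.018,c)[:2] for p in[(123,98),(581,78),(581,347),(145,352)]]
P=np.array(P);print(P)
M=np.array([[-.075,-.13],[-.075,.13],[.075,.13],[.075,-.13]])
# rigid fit
m0,p0=M.mean(0),P.mean(0);H=(M-m0).T@(P-p0);yaw=np.arctan2(H[0,1]-H[1,0],H[0,0]+H[1,1])
R=np.array([[np.cos(yaw),-np.sin(yaw)],[np.sin(yaw),np.cos(yaw)]]);o=p0-R@m0
print("yaw",yaw,"o",o,"res",(P-(M@R.T+o))*1e3,"axis",o+R@[-.035,-.02])
np.savez("g.npz",yaw=yaw,o=o)
for n,uv in(("fence",(380.3,187)),("marker",(358.1,197.8))): print(n,R.T@(at("wrist",uv,.061,c)[:2]-o))
im=cv2.imread("pics/w4.png").astype(float)
a=cv2.resize(im[92:152,270:340],(466,400),interpolation=2)*3
b=cv2.resize(im[135:207,335:415],(444,400),interpolation=2)
cv2.imwrite("pics/z.png",np.clip(np.hstack([a[:400,:355],b]),0,255))
for q in("bar_grip","fence_top"):
    for r in regions_of(q,"wrist")[:2]:
        ys,xs=np.nonzero(r["region"]);print(q,r["score"],r["rect"])
```

```text
[[ 0.5352 -0.124 ]
 [ 0.4627  0.1192]
 [ 0.6104  0.1635]
 [ 0.6757 -0.0821]]
yaw 0.27890608396399624 o [0.571  0.0191] res [[ 0.5618  2.4599]
 [-0.4074 -4.2874]
 [ 3.0716 -1.245 ]
 [-3.226   3.0726]] axis [ 0.5429 -0.0097]
fence [0.0489 0.0718]
marker [0.0623 0.0432]
bar_grip 0.96 [281.0, 102.5, 327.8, 147.9]
fence_top 0.73 [334.0, 136.3, 382.4, 185.5]
fence_top 0.24 [130.5, 57.5, 168.5, 101.6][ WARN:0@0.222] global loadsave.cpp:1063 imwrite_ Unsupported depth image for selected encoder is fallbacked to CV_8U.
```

View pics/z.png

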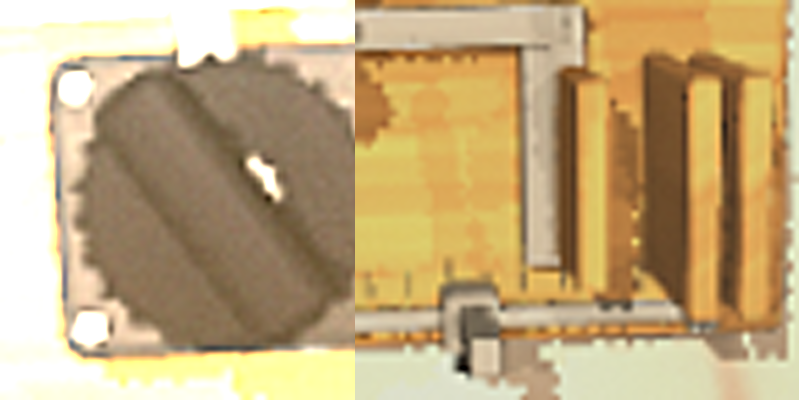

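Run:
```python
from h import *
np.set_printoptions(precision=4,suppress=True)
c=calibration("wrist")
Z=lambda x,y,z:at("wrist",(335+(x-355)/5.55,135+y/5.55),z,c)[:2]
f1,f2=Z(593,82,.061),Z(595,292,.061);m=Z(486,355,.061)
d=f2-f1;print("fence len",np.hypot(*d),"yaw",np.arctan2(d[1],d[0]));
for a in (.25,.28,np.arctan2(d[1],d[0])): print(a,(f2-m)@[-np.sin(a),np.cos(a)])
A=lambda x,y:at("wrist",(270+x/6.66,92+y/6.66),.102,c)[:2]
for p,q in(((180,75),(340,275)),((115,145),(250,340)),((140,85),(290,330))):
    u=A(*q)-A(*p);print("bar",np.degrees(np.arctan2(u[1],u[0])),(A(*p)+A(*q))/2)
s=get_state();print(s["eef_pos"])
```

```text
fence len 0.0484878723017452 yaw 0.29286004168427343
0.25 0.02494399690092338
0.28 0.02538264200314331
0.29286004168427343 0.02556370274073244
bar 52.18195511834633 [ 0.5371 -0.0047]
bar 48.09139600108248 [ 0.5509 -0.0144]
bar 44.96325171772353 [ 0.544  -0.0106]
[0.6042 0.0287 0.2839]
```

Fence-to-marker is about 25–28 mm, roughly 1.05 rad counter-clockwise, and the bar lies at about 50° in world. I'll go over the knob and down.

>>> {"method": "arm_command", "body": {
  "commands": [
    {"tx":0.15,"ty":-0.06,"tz":0.1,"twist":-0.04},
    {"tx":0.23,"ty":-0.091,"tz":0.2,"twist":-0.08},
    {"tx":0.23,"ty":-0.091,"tz":0.32,"twist":-0.12},
    {"tx":0.23,"ty":-0.091,"tz":0.44,"twist":-0.16},
    {"tx":0.23,"ty":-0.091,"tz":0.56,"twist":-0.2},
    {"tx":0.23,"ty":-0.091,"tz":0.6,"twist":-0.2},
    {"tx":0.23,"ty":-0.091,"tz":0.6,"twist":-0.2},
    {"tx":0.23,"ty":-0.091,"tz":0.6,"twist":-0.2}
  ]
}}

```text
t: 8.97
eef_pos: [0.5552, -0.0071, 0.1351]
ee_rot: [-3.141, -0.001, -2.27]
force: [0.2, -0.2, 0.6]
width: 0.0611
gripper_force: 0.0
```

>>> {"method": "arm_command", "body": {
  "commands": [
    {"tx":0,"ty":0,"tz":0.06,"twist":0},
    {"tx":0,"ty":0,"tz":0.12,"twist":0},
    {"tx":0,"ty":0,"tz":0.18,"twist":0},
    {"tx":0,"ty":0,"tz":0.24,"twist":0},
    {"tx":0,"ty":0,"tz":0.24,"twist":0},
    {"tx":0,"ty":0,"tz":0.24,"twist":0},
    {"tx":0,"ty":0,"tz":0.24,"twist":0},
    {"tx":0,"ty":0,"tz":0.24,"twist":0}
  ]
}}

```text
t: 9.63
eef_pos: [0.5561, -0.0066, 0.0762]
ee_rot: [-3.14, 0.002, -2.266]
force: [0.1, 0.4, 1.2]
width: 0.0612
gripper_force: 0.0
```

>>> {"method": "arm_command", "body": {
  "commands": [
    {"tx":0,"ty":0,"tz":0.012,"twist":0},
    {"tx":0,"ty":0,"tz":0.012,"twist":0},
    {"tx":0,"ty":0,"tz":0.012,"twist":0},
    {"tx":0,"ty":0,"tz":0.012,"twist":0},
    {"tx":0,"ty":0,"tz":0.012,"twist":0},
    {"tx":0,"ty":0,"tz":0.012,"twist":0},
    {"tx":0,"ty":0,"tz":0.012,"twist":0},
    {"tx":0,"ty":0,"tz":0.012,"twist":0}
  ],
  "claw": 0,
  "grip_force": 25
}}

```text
t: 10.3
eef_pos: [0.5544, -0.0065, 0.0714]
ee_rot: [3.14, -0.0, -2.266]
force: [-1.7, 2.1, 0.9]
width: 0.016
gripper_force: 24.9
```

>>> {"method": "arm_command", "body": {
  "commands": [
    {"tx":0,"ty":0,"tz":0,"twist":0},
    {"tx":0,"ty":0,"tz":0,"twist":0},
    {"tx":0,"ty":0,"tz":0,"twist":0},
    {"tx":0,"ty":0,"tz":0,"twist":0},
    {"tx":0,"ty":0,"tz":0,"twist":0},
    {"tx":0,"ty":0,"tz":0,"twist":0},
    {"tx":0,"ty":0,"tz":0,"twist":0},
    {"tx":0,"ty":0,"tz":0,"twist":0}
  ]
}}

```text
t: 10.97
eef_pos: [0.5544, -0.0065, 0.0714]
ee_rot: [3.141, -0.0, -2.266]
force: [-2.9, 3.8, 2.5]
width: 0.0161
gripper_force: 24.9
```

```bash
python3 -c "
from station import *
s=get_state();print(s['eef_pos'],s['ee_rot'],s['force'],s['moment'],s['width'])"
```

```text
[ 0.55442811 -0.00651575  0.07144558] [ 3.14072609e+00 -2.40187462e-04 -2.26585147e+00] [-2.92060903  3.81138123  2.52291337] [1.52931194 1.3223777  0.11202305] 0.016111228671569715
```

>>> {"method": "arm_command", "body": {
  "commands": [
    {"tx":0,"ty":0.002,"tz":0,"twist":-0.038},
    {"tx":0,"ty":0.002,"tz":0,"twist":-0.076},
    {"tx":0,"ty":0.002,"tz":0,"twist":-0.114},
    {"tx":0,"ty":0.002,"tz":0,"twist":-0.152},
    {"tx":0,"ty":0.002,"tz":0,"twist":-0.19},
    {"tx":0,"ty":0.002,"tz":0,"twist":-0.228},
    {"tx":0,"ty":0.002,"tz":0,"twist":-0.266},
    {"tx":0,"ty":0.002,"tz":0,"twist":-0.304}
  ]
}}

```text
t: 11.63
eef_pos: [0.5508, -0.0058, 0.0714]
ee_rot: [3.136, 0.002, -1.306]
force: [-18.8, 10.9, 16.1]
width: 0.0157
gripper_force: 25.0
```

>>> {"method": "arm_command", "body": {
  "commands": [
    {"tx":0,"ty":0,"tz":0,"twist":0},
    {"tx":0,"ty":0,"tz":0,"twist":0},
    {"tx":0,"ty":0,"tz":0,"twist":0},
    {"tx":0,"ty":0,"tz":0,"twist":0},
    {"tx":0,"ty":0,"tz":0,"twist":0},
    {"tx":0,"ty":0,"tz":0,"twist":0},
    {"tx":0,"ty":0,"tz":0,"twist":0},
    {"tx":0,"ty":0,"tz":0,"twist":0}
  ]
}}

```text
t: 12.3
eef_pos: [0.5508, -0.0059, 0.0714]
ee_rot: [3.136, 0.002, -1.311]
force: [-17.3, 11.0, 15.4]
width: 0.0158
gripper_force: 25.0
```

Run:
```python
from h import *
from look import look
for cam in("side","top","wrist"):
    print(cam); look("s_"+cam,cam,("fence_top","marker_top"))
```

```text
side
12.3 [ 0.5508 -0.0059  0.0714] [ 3.136   0.0021 -1.3113] [ 0.3432  0.3126 -0.4531 -0.0036 -0.8105 -0.0812] [-17.3442  10.967   15.4441]
fence_top 0.67 [321.8, 212.6] [0.6143 0.0792 0.061 ]
fence_top 0.57 [344.8, 221.4] [0.5516 0.0862 0.061 ]
marker_top 0.41 [314.9, 213.2] [0.628  0.0883 0.061 ]
top
12.45 [ 0.5508 -0.0059  0.0714] [ 3.1359  0.0021 -1.3113] [ 0.3432  0.3126 -0.4532 -0.0036 -0.8104 -0.0812] [-17.5112  10.3959  15.6081]
fence_top 0.28 [215.2, 218.4] [0.5772 0.3353 0.061 ]
wrist
12.6 [ 0.5508 -0.0059  0.0714] [ 3.136   0.0021 -1.3113] [ 0.3431  0.3126 -0.4531 -0.0035 -0.8105 -0.0812] [-17.3597  11.9715  14.0187]
```

>>> {"method": "arm_command", "body": {
  "commands": [
    {"tx":0,"ty":0,"tz":0,"twist":0},
    {"tx":0,"ty":0,"tz":0,"twist":0},
    {"tx":0,"ty":0,"tz":0,"twist":0},
    {"tx":0,"ty":0,"tz":0,"twist":0},
    {"tx":0,"ty":0,"tz":-0.05,"twist":0},
    {"tx":0,"ty":0,"tz":-0.15,"twist":0},
    {"tx":0,"ty":0,"tz":-0.25,"twist":0},
    {"tx":0,"ty":0,"tz":-0.35,"twist":0}
  ],
  "claw": 0.6
}}

```text
t: 13.42
eef_pos: [0.5546, -0.0069, 0.1598]
ee_rot: [3.141, -0.0, -1.311]
force: [0.8, 0.3, -0.5]
width: 0.0521
gripper_force: 0.0
```

>>> {"method": "arm_command", "body": {
  "commands": [
    {"tx":-0.03,"ty":-0.06,"tz":-0.1,"twist":0.04},
    {"tx":-0.06,"ty":-0.12,"tz":-0.2,"twist":0.08},
    {"tx":-0.1,"ty":-0.2,"tz":-0.3,"twist":0.12},
    {"tx":-0.137,"ty":-0.264,"tz":-0.4,"twist":0.16},
    {"tx":-0.137,"ty":-0.264,"tz":-0.52,"twist":0.2},
    {"tx":-0.137,"ty":-0.264,"tz":-0.52,"twist":0.24},
    {"tx":-0.137,"ty":-0.264,"tz":-0.52,"twist":0.27},
    {"tx":-0.137,"ty":-0.264,"tz":-0.52,"twist":0.3}
  ]
}}

```text
t: 14.08
eef_pos: [0.61, 0.0435, 0.2894]
ee_rot: [-3.141, 0.001, -2.259]
force: [-0.2, 0.8, -0.2]
width: 0.0527
gripper_force: 0.0
```

>>> {"method": "arm_command", "body": {
  "commands": [
    {"tx":0,"ty":0,"tz":0,"twist":0.04},
    {"tx":0,"ty":0,"tz":0,"twist":0.08},
    {"tx":0,"ty":0,"tz":0,"twist":0.12},
    {"tx":0,"ty":0,"tz":0,"twist":0.16},
    {"tx":0,"ty":0,"tz":0,"twist":0.2},
    {"tx":0,"ty":0,"tz":0,"twist":0.2},
    {"tx":0,"ty":0,"tz":0,"twist":0.2},
    {"tx":0,"ty":0,"tz":0,"twist":0.2}
  ]
}}

```text
t: 14.75
eef_pos: [0.6097, 0.0433, 0.2889]
ee_rot: [-3.141, -0.0, -2.878]
force: [0.1, -0.3, -0.9]
width: 0.0524
gripper_force: 0.0
```

Run:
```python
from look import *
c,im=look("w5")
np.savez("w5c.npz",K=c["camera_matrix"],T=c["extrinsics"])
b=cv2.resize(im[90:230,280:440],(800,560)[::1],interpolation=2)
save("w5z",np.hstack([b]))
```

```text
14.75 [0.6097 0.0433 0.2889] [-3.1415 -0.     -2.8778] [ 0.3902  0.2216 -0.0375  0.0001 -1.3117 -1.6972] [ 0.0863 -0.3067 -0.8979]
lever_post 0.6 [282.0, 50.6] [ 0.4721 -0.0449  0.0785]
bar_grip 0.56 [294.7, 123.2] [ 0.5535 -0.0068  0.086 ]
fence_top 0.73 [348.9, 186.5] [0.6146 0.078  0.061 ]
marker_top 0.67 [345.7, 200.8] [0.634  0.0793 0.061 ]
guide 0.7 [313.6, 143.2] [0.5783 0.0195 0.    ]
```

View pics/w5z.png

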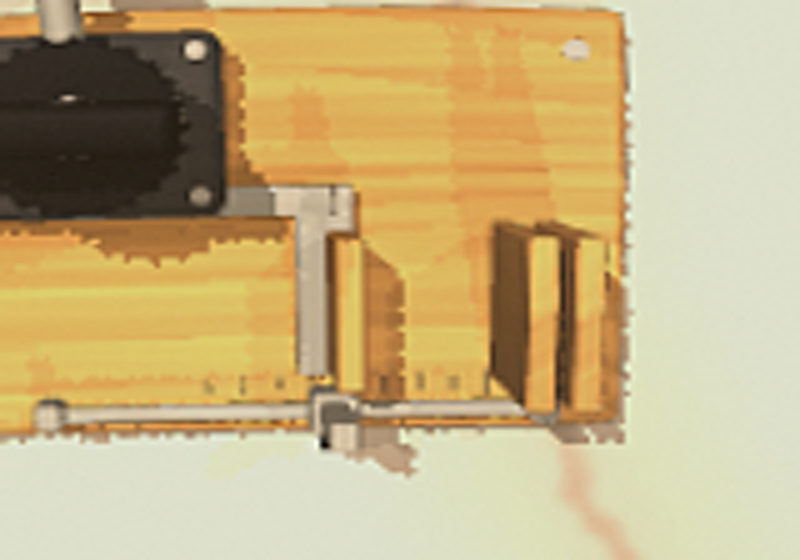

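The fence strip is at about px (350,187) and the marker top at about (349,199), so they are nearly aligned with a few mm left. I'll measure it by edges.

Run:
```python
from look import *
im=cv2.imread("pics/w5.png")[:,:,::-1]
for r in (155,165,175,180,184,186,188): print(r,[tuple(int(v) for v in p[[0,2]]) for p in im[r,342:358]])
print("marker",[(x) for x in range(342,358)])
for r in range(194,206,1): print(r,[tuple(int(v) for v in p[[0,2]]) for p in im[r,342:358]])
```

```text
155 [(194, 147), (192, 148), (190, 146), (113, 49), (102, 33), (190, 66), (231, 88), (223, 90), (222, 91), (227, 102), (188, 72), (169, 57), (177, 59), (174, 61), (171, 57), (214, 87)]
165 [(192, 145), (193, 147), (189, 147), (137, 77), (104, 39), (178, 64), (233, 96), (224, 105), (223, 102), (226, 103), (196, 77), (175, 59), (189, 65), (188, 65), (190, 67), (174, 60)]
175 [(192, 145), (192, 146), (190, 148), (139, 79), (102, 42), (170, 62), (233, 97), (223, 102), (222, 102), (226, 104), (199, 81), (178, 61), (201, 71), (201, 72), (201, 70), (189, 67)]
180 [(190, 144), (195, 147), (190, 148), (141, 82), (100, 41), (165, 59), (234, 96), (223, 103), (222, 101), (226, 102), (200, 81), (176, 59), (199, 70), (197, 70), (198, 70), (184, 64)]
184 [(139, 48), (186, 74), (158, 48), (228, 93), (170, 68), (156, 56), (232, 95), (224, 104), (223, 103), (226, 101), (201, 82), (167, 58), (178, 64), (182, 65), (119, 53), (136, 54)]
186 [(161, 84), (123, 76), (143, 80), (149, 86), (115, 64), (164, 66), (235, 94), (227, 104), (226, 104), (231, 108), (206, 88), (171, 59), (185, 66), (190, 67), (125, 54
[... 1902 characters left out ...]
, (201, 152), (202, 157), (178, 131), (175, 118), (192, 130), (191, 130), (189, 129), (193, 131), (194, 132)]
203 [(223, 204), (224, 204), (208, 189), (208, 188), (215, 190), (218, 189), (214, 181), (194, 132), (194, 136), (188, 128), (187, 123), (192, 127), (192, 127), (192, 129), (193, 131), (193, 131)]
204 [(221, 203), (224, 204), (225, 206), (226, 207), (225, 206), (224, 207), (220, 200), (204, 160), (207, 166), (199, 141), (197, 143), (207, 167), (204, 162), (191, 128), (192, 129), (192, 131)]
205 [(222, 202), (220, 201), (222, 203), (220, 201), (221, 202), (222, 202), (223, 203), (223, 207), (226, 212), (206, 167), (210, 174), (226, 210), (224, 205), (199, 149), (192, 130), (191, 127)]
```

By edges, the fence centre is at column 349.6 and the marker at 348.3, so 1.7 mm remain, or about 0.07 rad more counter-clockwise. I'll regrip the knob at its present angle.

>>> {"method": "arm_command", "body": {
  "commands": [
    {"tx":0.1,"ty":-0.05,"tz":0.05,"twist":-0.039},
    {"tx":0.2,"ty":-0.1,"tz":0.1,"twist":-0.078},
    {"tx":0.278,"ty":-0.129,"tz":0.2,"twist":-0.117},
    {"tx":0.278,"ty":-0.129,"tz":0.3,"twist":-0.156},
    {"tx":0.278,"ty":-0.129,"tz":0.4,"twist":-0.195},
    {"tx":0.278,"ty":-0.129,"tz":0.4,"twist":-0.234},
    {"tx":0.278,"ty":-0.129,"tz":0.4,"twist":-0.273},
    {"tx":0.278,"ty":-0.129,"tz":0.4,"twist":-0.312}
  ]
}}

```text
t: 15.72
eef_pos: [0.5505, -0.0057, 0.1886]
ee_rot: [3.141, -0.001, -1.895]
force: [1.0, -0.3, -0.0]
width: 0.0522
gripper_force: 0.0
```

>>> {"method": "arm_command", "body": {
  "commands": [
    {"tx":0,"ty":0,"tz":0.04,"twist":-0.038},
    {"tx":0,"ty":0,"tz":0.08,"twist":-0.076},
    {"tx":0,"ty":0,"tz":0.12,"twist":-0.114},
    {"tx":0,"ty":0,"tz":0.16,"twist":-0.152},
    {"tx":0,"ty":0,"tz":0.18,"twist":-0.187},
    {"tx":0,"ty":0,"tz":0.19,"twist":-0.187},
    {"tx":0,"ty":0,"tz":0.19,"twist":-0.187},
    {"tx":0,"ty":0,"tz":0.19,"twist":-0.187}
  ]
}}

```text
t: 16.38
eef_pos: [0.5509, -0.0055, 0.1418]
ee_rot: [-3.141, -0.0, -1.317]
force: [0.4, 0.5, -0.1]
width: 0.0524
gripper_force: 0.0
```

>>> {"method": "arm_command", "body": {
  "commands": [
    {"tx":0,"ty":0,"tz":0.08,"twist":-0.002},
    {"tx":0,"ty":0,"tz":0.16,"twist":-0.002},
    {"tx":0,"ty":0,"tz":0.24,"twist":-0.002},
    {"tx":0,"ty":0,"tz":0.281,"twist":-0.002},
    {"tx":0,"ty":0,"tz":0.281,"twist":-0.002},
    {"tx":0,"ty":0,"tz":0.281,"twist":-0.002},
    {"tx":0,"ty":0,"tz":0.281,"twist":-0.002},
    {"tx":0,"ty":0,"tz":0.281,"twist":-0.002}
  ]
}}

```text
t: 17.05
eef_pos: [0.5515, -0.0053, 0.0725]
ee_rot: [-3.14, -0.0, -1.308]
force: [-0.4, 0.0, -0.0]
width: 0.0524
gripper_force: 0.0
```

>>> {"method": "arm_command", "body": {
  "commands": [
    {"tx":0,"ty":0,"tz":0,"twist":0},
    {"tx":0,"ty":0,"tz":0,"twist":0},
    {"tx":0,"ty":0,"tz":0,"twist":0},
    {"tx":0,"ty":0,"tz":0,"twist":0},
    {"tx":0,"ty":0,"tz":0,"twist":0},
    {"tx":0,"ty":0,"tz":0,"twist":0},
    {"tx":0,"ty":0,"tz":0,"twist":0},
    {"tx":0,"ty":0,"tz":0,"twist":0}
  ],
  "claw": 0
}}

```text
t: 17.72
eef_pos: [0.5506, -0.0056, 0.0712]
ee_rot: [3.141, -0.0, -1.307]
force: [-1.2, -0.5, 1.7]
width: 0.0159
gripper_force: 25.0
```

>>> {"method": "arm_command", "body": {
  "commands": [
    {"tx":0,"ty":0,"tz":0,"twist":0},
    {"tx":0,"ty":0,"tz":0,"twist":0},
    {"tx":0,"ty":0,"tz":0,"twist":-0.005},
    {"tx":0,"ty":0,"tz":0,"twist":-0.01},
    {"tx":0,"ty":0,"tz":0,"twist":-0.016},
    {"tx":0,"ty":0,"tz":0,"twist":-0.0215},
    {"tx":0,"ty":0,"tz":0,"twist":-0.0215},
    {"tx":0,"ty":0,"tz":0,"twist":-0.0215}
  ]
}}

```text
t: 18.38
eef_pos: [0.5504, -0.0057, 0.0713]
ee_rot: [3.141, 0.0, -1.24]
force: [-3.2, 0.8, 3.3]
width: 0.0159
gripper_force: 25.0
```

>>> {"method": "arm_command", "body": {
  "commands": [
    {"tx":0,"ty":0,"tz":0,"twist":0},
    {"tx":0,"ty":0,"tz":0,"twist":0},
    {"tx":0,"ty":0,"tz":0,"twist":0},
    {"tx":0,"ty":0,"tz":0,"twist":0},
    {"tx":0,"ty":0,"tz":-0.05,"twist":0},
    {"tx":0,"ty":0,"tz":-0.15,"twist":0},
    {"tx":0,"ty":0,"tz":-0.25,"twist":0},
    {"tx":0,"ty":0,"tz":-0.35,"twist":0}
  ],
  "claw": 0.6
}}

```text
t: 19.05
eef_pos: [0.5505, -0.0057, 0.1595]
ee_rot: [3.141, -0.0, -1.24]
force: [0.9, 1.1, 0.2]
width: 0.0522
gripper_force: 0.0
```

>>> {"method": "arm_command", "body": {
  "commands": [
    {"tx":-0.03,"ty":-0.06,"tz":-0.1,"twist":0.039},
    {"tx":-0.06,"ty":-0.12,"tz":-0.2,"twist":0.078},
    {"tx":-0.08,"ty":-0.2,"tz":-0.3,"twist":0.117},
    {"tx":-0.108,"ty":-0.289,"tz":-0.4,"twist":0.156},
    {"tx":-0.108,"ty":-0.289,"tz":-0.52,"twist":0.195},
    {"tx":-0.108,"ty":-0.289,"tz":-0.52,"twist":0.234},
    {"tx":-0.108,"ty":-0.289,"tz":-0.52,"twist":0.273},
    {"tx":-0.108,"ty":-0.289,"tz":-0.52,"twist":0.312}
  ]
}}

```text
t: 19.72
eef_pos: [0.6106, 0.0438, 0.2891]
ee_rot: [-3.141, 0.001, -2.226]
force: [0.2, 0.6, 0.3]
width: 0.0525
gripper_force: 0.0
```

>>> {"method": "arm_command", "body": {
  "commands": [
    {"tx":0,"ty":0,"tz":0,"twist":0.039},
    {"tx":0,"ty":0,"tz":0,"twist":0.078},
    {"tx":0,"ty":0,"tz":0,"twist":0.117},
    {"tx":0,"ty":0,"tz":0,"twist":0.156},
    {"tx":0,"ty":0,"tz":0,"twist":0.195},
    {"tx":0,"ty":0,"tz":0,"twist":0.209},
    {"tx":0,"ty":0,"tz":0,"twist":0.209},
    {"tx":0,"ty":0,"tz":0,"twist":0.209}
  ]
}}

```text
t: 20.38
eef_pos: [0.6103, 0.0435, 0.2886]
ee_rot: [3.142, 0.0, -2.875]
force: [0.8, 0.1, 0.2]
width: 0.0524
gripper_force: 0.0
```

Run:
```python
from look import *
c,im=look("w6",qs=("lever_post","fence_top","marker_top"))
for r in (155,165,175,180,184): print(r,[int(p[0]) for p in im[r,340:358]])
print("marker")
for r in range(195,205,1): print(r,[int(p[0]) for p in im[r,340:358]])
save("w6z",cv2.resize(im[145:210,310:390],(800,520),interpolation=2))
```

```text
20.3833 [0.6103 0.0435 0.2886] [ 3.1416  0.     -2.875 ] [ 0.39    0.2228 -0.0365 -0.     -1.3115 -1.6942] [0.7742 0.0544 0.2298]
lever_post 0.9 [280.4, 50.4] [ 0.4732 -0.047   0.0785]
fence_top 0.9 [348.1, 188.1] [0.6174 0.0777 0.061 ]
marker_top 0.42 [349.4, 199.6] [0.6316 0.0837 0.061 ]
155 [195, 194, 192, 177, 121, 99, 210, 230, 223, 223, 226, 192, 178, 175, 174, 178, 222, 225]
165 [194, 194, 192, 180, 122, 94, 202, 230, 222, 223, 228, 189, 182, 189, 189, 191, 191, 175]
175 [211, 201, 193, 184, 124, 92, 196, 231, 223, 223, 227, 191, 188, 200, 200, 201, 203, 190]
180 [211, 202, 192, 184, 124, 91, 193, 232, 223, 223, 227, 190, 182, 197, 196, 197, 197, 184]
184 [186, 141, 144, 199, 246, 136, 187, 230, 223, 222, 227, 190, 171, 178, 182, 186, 120, 137]
marker
195 [239, 188, 138, 213, 122, 106, 109, 110, 104, 97, 106, 128, 157, 173, 172, 167, 227, 197]
196 [168, 141, 139, 210, 150, 105, 178, 218, 212, 209, 221, 160, 131, 155, 151, 149, 156, 149]
197 [187, 153, 160, 209, 152, 110, 183, 222, 213, 217, 228, 171, 147, 174, 171, 170, 168, 164]
198 [213, 200, 200, 208, 105, 97, 184, 223, 215, 215, 225, 174, 154, 181, 178, 177, 178, 175]
199 [225, 227, 228, 216, 47, 82, 188, 226, 215, 213, 224, 173, 153, 179, 176, 176, 176, 175]
200 [223, 223, 229, 234, 47, 78, 189, 223, 211, 217, 225, 174, 150, 178, 177, 176, 177, 176]
201 [222, 222, 226, 228, 65, 46, 173, 224, 218, 218, 224, 171, 148, 176, 174, 172, 190, 194]
202 [221, 221, 223, 228, 213, 174, 178, 190, 186, 177, 187, 170, 173, 193, 191, 190, 194, 193]
203 [222, 222, 222, 224, 228, 215, 209, 211, 204, 181, 185, 184, 188, 191, 191, 191, 192, 193]
204 [222, 221, 221, 223, 223, 225, 224, 225, 223, 206, 207, 207, 206, 204, 205, 206, 195, 190]
```

View pics/w6z.png

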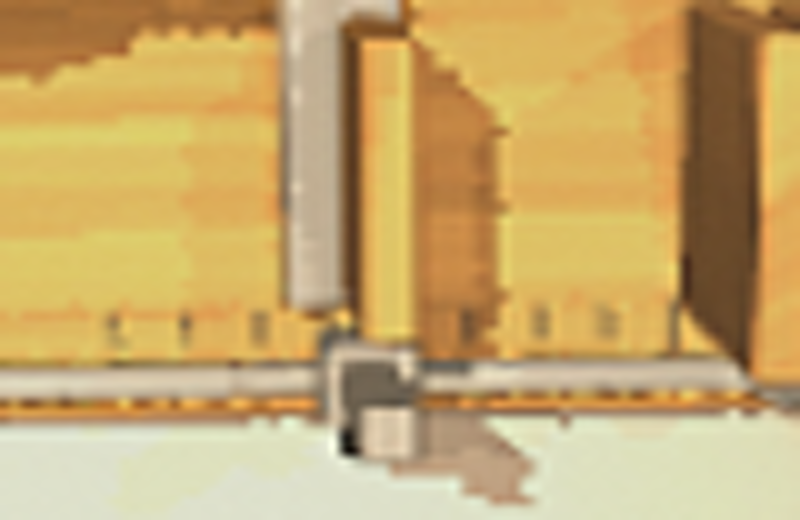

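The picture shows the fence top (columns 346–351) exactly in line with the marker top (346–351). Next I'll go back to the lever post.

>>> {"method": "arm_command", "body": {
  "commands": [
    {"tx":0.15,"ty":-0.045,"tz":0.0,"twist":-0.03},
    {"tx":0.3,"ty":-0.09,"tz":0.1,"twist":-0.054},
    {"tx":0.45,"ty":-0.137,"tz":0.2,"twist":-0.054},
    {"tx":0.614,"ty":-0.187,"tz":0.32,"twist":-0.054},
    {"tx":0.614,"ty":-0.187,"tz":0.46,"twist":-0.054},
    {"tx":0.614,"ty":-0.187,"tz":0.6,"twist":-0.054},
    {"tx":0.614,"ty":-0.187,"tz":0.64,"twist":-0.054},
    {"tx":0.614,"ty":-0.187,"tz":0.64,"twist":-0.054}
  ],
  "claw": 0.9
}}

```text
t: 21.25
eef_pos: [0.4717, -0.0426, 0.1259]
ee_rot: [3.14, -0.005, -2.708]
force: [0.2, -1.0, 1.6]
width: 0.0789
gripper_force: 0.0
```

Run:
```python
from look import *
look("w7",qs=("lever_post","bar_grip"))
```

```text
21.25 [ 0.4717 -0.0426  0.1259] [ 3.1404 -0.0054 -2.7075] [ 0.3262  0.1249 -0.5554 -0.0007 -0.896  -1.4625] [ 0.2201 -1.0352  1.6448]
lever_post 0.64 [323.4, 224.4] [ 0.4718 -0.0428  0.0785]
bar_grip 0.56 [320.5, 330.0] [ 0.5528 -0.0078  0.086 ]
```

>>> {"method": "arm_command", "body": {
  "commands": [
    {"tx":0,"ty":0,"tz":0.13,"twist":0},
    {"tx":0,"ty":0,"tz":0.22,"twist":0},
    {"tx":0,"ty":0,"tz":0.274,"twist":0},
    {"tx":0,"ty":0,"tz":0.274,"twist":0},
    {"tx":0,"ty":0,"tz":0.274,"twist":0},
    {"tx":0,"ty":0,"tz":0.274,"twist":0},
    {"tx":0,"ty":0,"tz":0.274,"twist":0},
    {"tx":0,"ty":0,"tz":0.274,"twist":0}
  ]
}}

```text
t: 22.07
eef_pos: [0.4753, -0.0415, 0.0615]
ee_rot: [-3.141, 0.003, -2.707]
force: [0.8, 0.1, 0.2]
width: 0.079
gripper_force: 0.0
```

>>> {"method": "arm_command", "body": {
  "commands": [
    {"tx":0,"ty":0,"tz":0,"twist":0},
    {"tx":0,"ty":0,"tz":0,"twist":0},
    {"tx":0,"ty":0,"tz":0,"twist":0},
    {"tx":0,"ty":0,"tz":0,"twist":0},
    {"tx":0,"ty":0,"tz":0,"twist":0},
    {"tx":0,"ty":0,"tz":0,"twist":0},
    {"tx":0,"ty":0,"tz":0,"twist":0},
    {"tx":0,"ty":0,"tz":0,"twist":0}
  ],
  "claw": 0,
  "grip_force": 15
}}

```text
t: 22.73
eef_pos: [0.4743, -0.0418, 0.0602]
ee_rot: [3.142, -0.0, -2.707]
force: [1.1, 0.1, 0.2]
width: 0.031
gripper_force: 0.0
```

>>> {"method": "arm_command", "body": {
  "commands": [
    {"tx":0,"ty":0,"tz":0,"twist":0},
    {"tx":0,"ty":0,"tz":0,"twist":0},
    {"tx":0,"ty":0,"tz":0,"twist":0},
    {"tx":0,"ty":0,"tz":0,"twist":0},
    {"tx":0,"ty":0,"tz":0,"twist":0},
    {"tx":0,"ty":0,"tz":0,"twist":0},
    {"tx":0,"ty":0,"tz":0,"twist":0},
    {"tx":0,"ty":0,"tz":0,"twist":0}
  ]
}}

```text
t: 23.4
eef_pos: [0.4743, -0.0419, 0.0602]
ee_rot: [-3.142, -0.0, -2.707]
force: [1.2, 0.0, -1.1]
width: 0.0177
gripper_force: 15.0
```

>>> {"method": "arm_command", "body": {
  "commands": [
    {"tx":-0.0017,"ty":0.034,"tz":0,"twist":0.032},
    {"tx":-0.0068,"ty":0.0675,"tz":0,"twist":0.064},
    {"tx":-0.0152,"ty":0.1005,"tz":0,"twist":0.0955},
    {"tx":-0.0268,"ty":0.1324,"tz":0,"twist":0.1273},
    {"tx":-0.0416,"ty":0.163,"tz":0,"twist":0.159},
    {"tx":-0.0594,"ty":0.192,"tz":0,"twist":0.191},
    {"tx":-0.0756,"ty":0.2138,"tz":0,"twist":0.2165},
    {"tx":-0.0912,"ty":0.232,"tz":0,"twist":0.239}
  ]
}}

```text
t: 24.07
eef_pos: [0.4733, 0.0208, 0.0604]
ee_rot: [3.14, 0.004, 2.822]
force: [14.5, -10.2, -12.7]
width: 0.0176
gripper_force: 15.0
```

>>> {"method": "arm_command", "body": {
  "commands": [
    {"tx":-0.008,"ty":0.004,"tz":0,"twist":0.004},
    {"tx":-0.014,"ty":0.01,"tz":0,"twist":0.01},
    {"tx":-0.015,"ty":0.016,"tz":0,"twist":0.015},
    {"tx":-0.016,"ty":0.022,"tz":0,"twist":0.02},
    {"tx":-0.016,"ty":0.028,"tz":0,"twist":0.02},
    {"tx":-0.016,"ty":0.034,"tz":0,"twist":0.02},
    {"tx":-0.016,"ty":0.034,"tz":0,"twist":0.02},
    {"tx":-0.016,"ty":0.034,"tz":0,"twist":0.02}
  ]
}}

```text
t: 24.73
eef_pos: [0.4746, 0.024, 0.0601]
ee_rot: [-3.136, -0.003, 2.763]
force: [-0.9, -16.0, 7.4]
width: 0.0174
gripper_force: 15.0
```

>>> {"method": "arm_command", "body": {
  "commands": [
    {"tx":0,"ty":0.005,"tz":0,"twist":0},
    {"tx":0,"ty":0.005,"tz":0,"twist":0},
    {"tx":0,"ty":0.005,"tz":0,"twist":0},
    {"tx":0,"ty":0.005,"tz":0,"twist":0},
    {"tx":0,"ty":0.005,"tz":0,"twist":0},
    {"tx":0,"ty":0.005,"tz":0,"twist":0},
    {"tx":0,"ty":0.005,"tz":0,"twist":0},
    {"tx":0,"ty":0.005,"tz":0,"twist":0}
  ]
}}

```text
t: 25.4
eef_pos: [0.4746, 0.0241, 0.0601]
ee_rot: [-3.134, -0.003, 2.763]
force: [-0.9, -21.4, 8.1]
width: 0.0176
gripper_force: 15.0
```

>>> {"method": "arm_command", "body": {
  "commands": [
    {"tx":0,"ty":-0.01,"tz":0,"twist":0},
    {"tx":0,"ty":-0.01,"tz":0,"twist":0},
    {"tx":0,"ty":-0.01,"tz":0,"twist":0},
    {"tx":0,"ty":-0.01,"tz":0,"twist":0},
    {"tx":0,"ty":-0.01,"tz":0,"twist":0},
    {"tx":0,"ty":-0.01,"tz":0,"twist":0},
    {"tx":0,"ty":-0.01,"tz":0,"twist":0},
    {"tx":0,"ty":-0.01,"tz":0,"twist":0}
  ],
  "claw": 0.6
}}

```text
t: 26.07
eef_pos: [0.4766, 0.0262, 0.0602]
ee_rot: [3.142, -0.0, 2.762]
force: [0.5, -0.6, -0.6]
width: 0.0523
gripper_force: 0.0
```

>>> {"method": "arm_command", "body": {
  "commands": [
    {"tx":0,"ty":0,"tz":-0.05,"twist":0},
    {"tx":0,"ty":0,"tz":-0.15,"twist":0},
    {"tx":0,"ty":0,"tz":-0.3,"twist":0},
    {"tx":-0.1,"ty":0,"tz":-0.45,"twist":-0.03},
    {"tx":-0.25,"ty":-0.1,"tz":-0.6,"twist":-0.06},
    {"tx":-0.4,"ty":-0.1,"tz":-0.75,"twist":-0.09},
    {"tx":-0.49,"ty":0.0,"tz":-0.91,"twist":-0.12},
    {"tx":-0.49,"ty":0.27,"tz":-0.91,"twist":-0.2}
  ]
}}

```text
t: 26.73
eef_pos: [0.5935, 0.0068, 0.2782]
ee_rot: [-3.141, 0.006, -3.019]
force: [0.8, 1.5, 2.0]
width: 0.0526
gripper_force: 0.0
```

>>> {"method": "arm_command", "body": {
  "commands": [
    {"tx":0,"ty":0,"tz":0,"twist":0},
    {"tx":0,"ty":0,"tz":0,"twist":0},
    {"tx":0,"ty":0,"tz":0,"twist":0},
    {"tx":0,"ty":0,"tz":0,"twist":0},
    {"tx":0,"ty":0,"tz":0,"twist":0},
    {"tx":0,"ty":0,"tz":0,"twist":0},
    {"tx":0,"ty":0,"tz":0,"twist":0},
    {"tx":0,"ty":0,"tz":0,"twist":0}
  ]
}}

```text
t: 27.4
eef_pos: [0.5908, 0.0102, 0.2732]
ee_rot: [3.142, -0.0, -3.019]
force: [0.2, 0.3, -0.3]
width: 0.0528
gripper_force: 0.0
```

Run:
```python
from look import *
c,im=look("w8",qs=("lever_post","bar_grip","fence_top","marker_top"))
save("w8z",cv2.resize(im[40:240,230:430],(600,600),interpolation=2))
```

```text
27.4 [0.5908 0.0102 0.2732] [ 3.1416 -0.     -3.0193] [ 0.3479  0.1945 -0.1075 -0.     -1.2689 -1.7964] [ 0.2417  0.3498 -0.2508]
lever_post 0.93 [346.0, 84.3] [0.4766 0.0213 0.0785]
bar_grip 0.8 [310.3, 151.2] [ 0.5569 -0.009   0.086 ]
fence_top 0.79 [372.9, 203.9] [0.6155 0.0755 0.061 ]
marker_top 0.52 [374.8, 214.8] [0.6294 0.0804 0.061 ]
```

View pics/w8z.png

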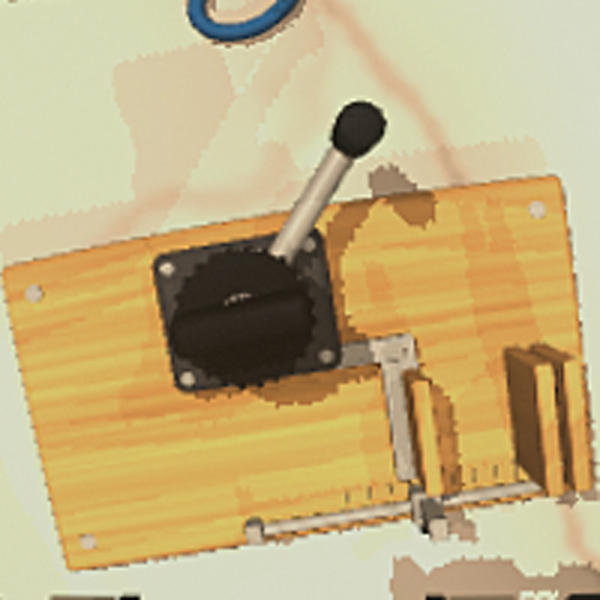

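The last view shows the lever back at its starting angle (post at (357,128), about 159° as at the start). The fence top is in line with the marker.

```bash
python3 -c "
from station import *
print(job_done())"
```

```text
the job is handed in; nothing more can be done
None
```

I slackened the jam nut by about 0.8 rad, turned the knob until the fence stood level with the marker to within about 0.2 mm by image edges, then swung the lever back to its stop at about 20 N. The job is handed in; no verdict was returned.

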